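# Take the spent core off the roll stand and lay it in the cradle

## Task

The cardboard core on the sloping spindle of the roll stand is empty. Slide it off over the spindle's open end without wrenching the spindle, then set it down, not dropped, lying lengthwise in both V saddles of the blue cradle with its ends sticking out about equally, and let go. Leave the two steel pattern weights and the pen pot where they are.

Things in the scene. Friction and masses are not known exactly. Their poses are not given: they have to be found in the camera images.
- stand: grey roll stand, fixed to the table, base plate 170 x 100 x 12 mm; origin on the table under the spindle (the spindle's axis passes 140 mm above it); its x axis is the horizontal direction in which the spindle points; a 46 mm wide upright, 110 mm high, stands 83 mm behind the origin (-x)
- spindle: the stand's steel rod, 24 mm diameter, 150 mm long, held at one end only; it rises at 30 degrees from the horizontal towards its open end. Origin on the axis at the fixed end, on the face of a black stop disc (60 mm diameter); x axis along the rod to the open end, y level; z square to the rod, 30 degrees off vertical, leaning back over the fixed end
- spindle_tip (a point): the open end of the spindle, on its axis
- core: empty brown cardboard core: a rigid tube 120 mm long, 50 mm outside and 40 mm inside diameter, 60 to 110 g, at the start hanging loosely on the spindle close to the stop disc, its middle about 62 mm along the rod and about 8 mm below the rod's axis. Origin at its middle on its axis; x axis along the tube (at the start pointing to the spindle's open end, 30 degrees upward)
- cradle: core cradle fixed to the table: plywood base 130 x 85 x 10 mm with two blue V saddles (90 degree V, 14 mm thick, tops 50 mm above the table, 66 mm across) centred 42 mm either side of the middle, so 70 mm is free between them. Origin on the table under the middle; x axis along the line in which a core lies
- cradle_seat (a point): where the middle of a core seated in the cradle lies: 55 mm above the table over the cradle's middle; same axes as the cradle
- weight_a: loose steel pattern weight, a disc 56 mm across with a small knob, 30 mm high; origin under its centre; leave alone
- weight_b: a second pattern weight like the first; leave alone
- pen_pot: loose grey pen pot 70 mm across, 95 mm high, pens up to 140 mm; origin under its centre; leave alone
Not all that is in view belongs to the job. Of the things like the core, leave any that is pink; of the rest the smaller one is meant. Several things have the shape of the cradle; the one meant has the colours described above.

How it is judged:
On the way:
1. the core is drawn right off the spindle's open end and held in the gripper (x of core in the frame of spindle above 0.212 m and contact force between core and the fingers above 1 N and contact force between core and spindle below 0.1 N), for 0.1 s.
At the end, for the whole second after the job is handed in: The core lies at rest, released, in both saddles: its middle within 16 mm of the cradle's middle lengthwise, 18 mm in plan, height 55 +-5 mm, its axis within 0.1 rad of the cradle's (either way round). Weights and pen pot stand within 30 mm of where they began (x of core in the frame of cradle between -0.016 and 0.016 m and horizontal distance between core and cradle_seat below 0.018 m and angle between the x axis of core and the x axis of cradle, either way round below 0.1 rad and height (world z) of core between 0.05 and 0.06 m and contact force between core and cradle above 0.2 N and contact force between core and the fingers below 0.05 N and linear speed of core below 0.02 m/s and distance of each of weight_a, weight_b, pen_pot from where it was at the start of the episode below 0.03 m); the robot touches nothing.
It fails at once if the core falls or is thrown (not held by the fingers and faster than 0.45 m/s, a drop of about 10 mm) (linear speed of core above 0.45 m/s and contact force between core and the fingers below 0.1 N).
It fails at once if the core wrenches the spindle (more than 40 N between them) (contact force between core and spindle above 40 N).
It fails at once if the first weight is knocked over (angle between weight_a's own z axis and vertical above 0.5 rad).
It fails at once if the second weight is knocked over (angle between weight_b's own z axis and vertical above 0.5 rad).
It fails at once if the pen pot is knocked over (angle between pen_pot's own z axis and vertical above 0.5 rad).
It also fails if it takes over 43 s, if anything falls off the work surface, if the arm or the gripper's body presses on something with over 40 N, if the wrist force passes 120 N, or if a joint passes its speed limit or range.

## Robot

A 6-joint arm with a two-finger parallel gripper is mounted at the origin on the work surface. World frame = base frame: x ahead of the robot, y to its left, z up, the work surface at z = 0. Lengths are in m, angles in rad, forces in N, time in s.
With the tool pointing down it reaches from about 0.3 to 0.775 m from the base axis. Payload 14.6 kg.
Tool frame: the origin (TCP) lies at the very end of the fingers, on their centre line; the grasp point (between the pads) lies 19 mm behind it (ctrl.hold_point_z is the z of the grasp point in the tool frame, in m); z points along the fingers, y is the direction in which the jaws open and shut (so a half turn about z gives the same grasp; the last joint's range is limited). The gripper opens to 94 mm and grips with 3 to 60 N. Pads are 16 mm wide; open, the fingers measure 119 mm over their backs; the gripper's body (75 mm by 177 mm) begins 78 mm behind the grasp point.
Start: joints at [-1.386, 0.3, 1.521, -0, 1.321, -0.067], TCP at [0.137, -0.533, 0.205] pointing down, gripper open.
Joint ranges: [-3.03, 3.03], [-0.79, 2.21], [0.23, 2.52], [-1.04, 4.18], [0, 3.07], [-2.55, 2.55]. Speed limits (rad/s): [2.22, 2.22, 2.57, 3.14, 3.14, 3.14].

## Interface

Orientations are given as [roll, pitch, yaw] about the fixed x, y, z axes, in that order (R = Rz(yaw) Ry(pitch) Rx(roll)).
In Python, from station import ctrl, cams, hand_in gives the robot as it stands.
- The arm moves only by the tool servo_tool, never from a script. Its argument "rows" is a list of rows, each a list of 7 numbers: the shift along the world's x, y, z in m, then the turn, a rotation vector about the world's x, y, z in rad, then the gripper command: -1 is shut, 1 is fully open, values between are in proportion. A call has exactly 8 rows; each row is the pose to reach, as a shift and turn from the pose measured when the call began; what a row does not reach only later rows make up. A row lasts 1/12 s, in which the tool goes at most 41.7 mm and 7.16 degrees, less where a joint would pass 70% of its speed; a pose out of reach is approached as far as the arm can. A call with a gripper value outside its range is refused whole. The fingers move at their own pace and stop on an object; "newtons" is the grip in N (left out, the last holds). Time passes only in rows, so rows that repeat a pose let the fingers close, or fill a call up. It gives the time, the measured TCP pose, the force and the opening at its end, in the units of the state.
- ctrl.get_obs(): the state, without advancing time (a new reading comes with each control period).
- cams.camera(name): name is "side" or "top" or "wrist"; returns a dict with "image" (420x560x3 uint8, red, green, blue), "depth" (420x560 float32, m along the optical axis (not along the pixel's ray), 0 where there is no reading), "fx", "fy", "cx", "cy" (pixels), "rvec" (rotation vector, rad) and "tvec" (3), from world to camera coordinates, as OpenCV has them; the wrist camera has in their place "hand_eye" (4x4, takes a point from camera to tool coordinates, whose origin is the TCP and whose axes are the flange's). Camera axes: x right, y down, z forward; pixel columns grow to the right and rows downward; lengths in m; the calibration is good to about 2 mm. A picture is of the moment at which its call begins: read the wrist's pose just before it.
- hand_in(): hands the job in, once; it reports no verdict.
Trained networks look in a picture, given as the dict that the camera call returned (one of the last four; its "shot" number tells which), for a name from the list of things; names that differ only in an ending like _2 or _b are one class to them, and where a whole thing is asked for, a point or a joint stands for the part that bears it (a point fixed in the world has none). Each returns a list of dicts, best first, with "p" (0 to 1); they miss things now and then, are a little off and sometimes report something else, mostly with a low value. They report only what shows in the picture. A call takes as long as a camera call. They do not tell look-alikes from the thing itself.
- cams.spot_in(picture, name): "box" ([left, top, right, bottom] as shares, 0 to 1, of the picture: columns of its width, rows of its height, round what is visible of it).
- cams.place_of(picture, name): "at" ([column, row] as shares, 0 to 1, of the picture: columns of its width, rows of its height: a listed point, or the origin of a listed thing).
The state is a dict: "time_s": time; "qpos": joint angles; "joint_vel": joint speeds; "tau": joint torques, N m; "ee_pos": TCP position; "eef_rot": TCP orientation; "force": force on the tool from outside, world axes, zero at the start; "moment": the same for the moment, N m; "grip_width": finger opening in m.
Only numpy, scipy, OpenCV 4.12 (cv2) and the standard library are available. Lean on these libraries where they do the work, as an engineer would, in place of code of your own. Each camera call takes 0.05 s, during which the arm holds its last target.

## Working session

There is one attempt and no reset: what is moved stays moved. The work goes in short steps, Python scripts to look and compute and a tool call to move; the robot and the scene stay as the last step left them, time stands still between calls to the robot, and variables do not carry over. Pictures are saved under pics/ and viewed, and the job is handed in when it is done.

Besides the shell and the picture viewer there is one more tool, called after ">>>" by a JSON object that holds its "op" and its "data". servo_tool: Moves the arm, as the interface text tells. Its arguments: {"type":"object","properties":{"rows":{"type":"array"},"newtons":{"type":"number"}},"required":["rows"]}

```bash
mkdir -p pics; ls; cat > h.py <<'E'
import numpy as np,cv2,pickle
from station import ctrl,cams,hand_in
from scipy.spatial.transform import Rotation as Ro
def save(p,n): cv2.imwrite(f'pics/{n}.png',p['image'][:,:,::-1])
def cloud(p):
    d=p['depth'];v,u=np.mgrid[:d.shape[0],:d.shape[1]]
    c=np.stack([(u-p['cx'])/p['fx']*d,(v-p['cy'])/p['fy']*d,d],-1)
    R=cv2.Rodrigues(np.array(p['rvec'],float))[0]
    w=(c-np.array(p['tvec']).ravel())@R
    w[d<=0]=np.nan
    return w
E
python3 - <<'E'
from h import *
print(ctrl.get_obs(),ctrl.hold_point_z)
for n in ['side','top']:
    p=cams.camera(n);save(p,n+'0');pickle.dump(p,open(n+'0.pkl','wb'))
    for t in ['core','cradle','stand','spindle','weight_a','pen_pot']:
        for r in cams.spot_in(p,t):
            b=r['box'];print(n,t,round(r['p'],2),[round(b[0]*560),round(b[1]*420),round(b[2]*560),round(b[3]*420)])
    for t in ['spindle_tip','spindle','core','cradle_seat','stand']:
        for r in cams.place_of(p,t): print(n,t,'at',round(r['p'],2),np.round(np.array(r['at'])*[560,420],1))
E
```

```text
pics
{'time_s': 0.0, 'qpos': array([-1.38563672e+00,  3.00450973e-01,  1.52159679e+00,  4.26852467e-06,
        1.32073480e+00, -6.66152379e-02]), 'joint_vel': array([ 2.80897519e-05, -1.10742273e-03,  7.36416657e-04, -2.88896605e-04,
        9.90786816e-04,  2.52148804e-04]), 'tau': array([ 2.23850970e-03, -5.31804907e+01, -3.52735376e+01,  7.09088054e-02,
        2.43287114e-02, -1.07484975e-04]), 'ee_pos': array([ 0.13695647, -0.53238741,  0.20489074]), 'eef_rot': array([-3.14040566e+00, -8.33326384e-05,  2.51773735e-01]), 'force': array([-0.01685637, -0.04571335, -0.23735058]), 'moment': array([ 0.0399536 ,  0.01575158, -0.02806759]), 'grip_width': 0.09366815815761113} -0.0188
side core 0.96 [278, 165, 315, 185]
side core 0.86 [198, 197, 250, 221]
side core 0.79 [342, 185, 382, 213]
side core 0.32 [326, 246, 348, 258]
side cradle 0.72 [193, 281, 254, 320]
side cradle 0.57 [273, 276, 337, 325]
side stand 0.72 [276, 159, 331, 218]
side spindle 0.45 [284, 162, 318, 178]
side weight_a 0.65 [261, 236, 288, 254]
side weight_a 0.53 [326, 243, 349, 261]
side pen_pot 0.89 [208, 201, 237, 
[... 439 characters left out ...]
373, 278, 423, 332]
top cradle 0.94 [179, 200, 225, 259]
top cradle 0.85 [184, 131, 218, 185]
top stand 0.59 [361, 188, 440, 267]
top spindle 0.69 [373, 187, 432, 243]
top spindle 0.31 [179, 200, 224, 260]
top weight_a 0.83 [274, 253, 296, 276]
top weight_a 0.6 [283, 188, 302, 206]
top weight_a 0.57 [376, 185, 431, 244]
top pen_pot 0.64 [279, 111, 309, 155]
top pen_pot 0.4 [180, 202, 226, 256]
top spindle_tip at 0.71 [381.2 193. ]
top spindle at 0.76 [418.4 229.2]
top core at 0.97 [399.4 218.5]
top core at 0.84 [397.3 304.3]
top core at 0.8 [358.7 126.3]
top cradle_seat at 0.78 [201.7 150.7]
top cradle_seat at 0.68 [199.1 227. ]
top stand at 0.77 [386.4 224.5]
top stand at 0.29 [380.  190.3]
```

View pics/side0.png

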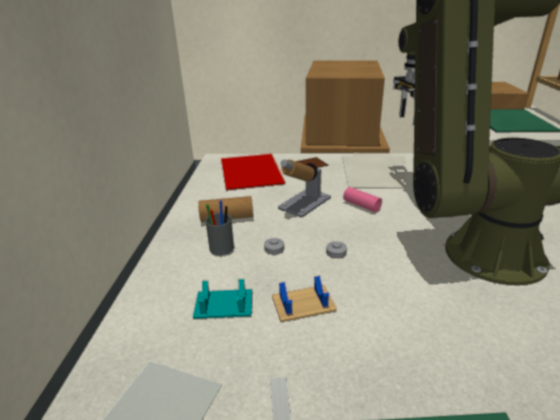

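View pics/top0.png

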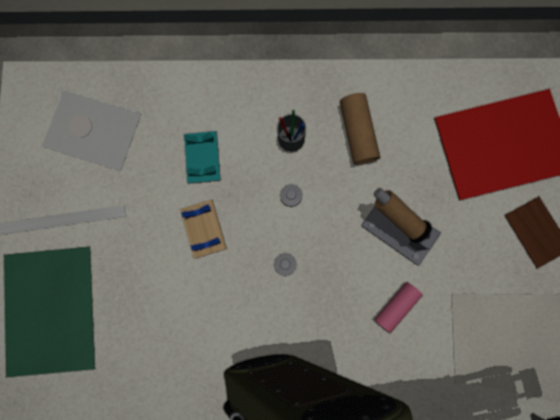

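Three things look like the core in the top view: brown on the spindle (400,215), a larger loose brown tube (359,128) and a pink one (399,305). The smaller brown one, on the spindle, is meant. Of the two cradles, teal (202,157) and plywood with blue saddles (203,229), the second has the right colours. I'll confirm in one crop and measure.

```bash
python3 - <<'E'
from h import *
T=pickle.load(open('top0.pkl','rb'));S=pickle.load(open('side0.pkl','rb'))
a=T['image'][175:275,160:260];b=T['image'][175:275,350:450]
cv2.imwrite('pics/crop0.png',cv2.resize(np.hstack([a,b]),(800,400),interpolation=cv2.INTER_CUBIC)[:,:,::-1])
w=cloud(T)
print(T['fx'],T['depth'][210,300])
for n,(c,r) in dict(tip=(381,193),core=(400,216),big=(359,128),pink=(399,305),stop=(425,232),wa=(291,195),wb=(285,264),pot=(292,132),crad=(203,229),s1=(197,211),s2=(205,244),base=(400,250)).items():
    print(n,np.round(w[r,c],3))
# brown core points
hsv=cv2.cvtColor(T['image'],cv2.COLOR_RGB2HSV)
def seg(x0,y0,x1,y1,lo,hi):
    m=np.zeros(hsv.shape[:2],bool);m[y0:y1,x0:x1]=cv2.inRange(hsv,lo,hi)[y0:y1,x0:x1]>0;return m
# cradle: blue pts
m=seg(175,195,230,262,(105,120,40),(130,255,255));P=w[m];P=P[~np.isnan(P[:,0])]
print('blue',len(P),P[:,2].min(),P[:,2].max())
z=P[P[:,2]>.02]
k=cv2.kmeans(z[:,:2].astype(np.float32),2,None,(3,50,1e-4),5,cv2.KMEANS_PP_CENTERS)
print(k[2],k[2].mean(0),[ (k[1].ravel()==i).sum() for i in (0,1)])
m=seg(175,195,230,262,(8,60,90),(25,255,255));ww=w[m];ww=ww[(np.abs(ww[:,2]-.01)<.008)]
print('wood rect',cv2.minAreaRect(ww[:,:2].astype(np.float32)))
# stand base plate: z near .012 
m=np.zeros(hsv.shape[:2],bool);m[180:275,355:450]=1
ww=w[m];q=ww[(ww[:,2]>.007)&(ww[:,2]<.02)];print('base',len(q),cv2.minAreaRect(q[:,:2].astype(np.float32)))
E
```

```text
471.78558001918566 1.1801597
tip [ 0.564 -0.206  0.191]
core [ 0.52  -0.252  0.159]
big [ 0.743 -0.18   0.07 ]
pink [ 0.325 -0.269  0.048]
stop [ 0.488 -0.312  0.128]
wa [ 0.586 -0.018  0.032]
wb [ 0.418 -0.004  0.031]
pot [ 0.743 -0.02   0.039]
crad [0.504 0.2   0.011]
s1 [0.547 0.214 0.023]
s2 [0.466 0.192 0.024]
base [ 0.454 -0.283  0.013]
blue 254 0.021370952219552236 0.053699647609531186
[[0.54385006 0.21356374]
 [0.46417838 0.1894663 ]] [0.50401425 0.20151502] [np.int64(133), np.int64(121)]
wood rect ((0.5055171847343445, 0.2010919749736786), (0.12885594367980957, 0.08347468078136444), 17.76352882385254)
base 1337 ((0.5049086213111877, -0.2871672213077545), (0.22299610078334808, 0.22778698801994324), 3.3219611644744873)
```

View pics/crop0.png

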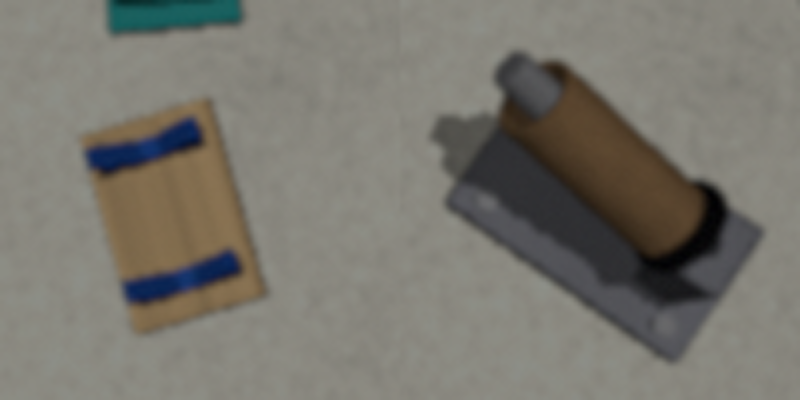

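```bash
python3 - <<'E'
from h import *
from scipy.optimize import least_squares
T=pickle.load(open('top0.pkl','rb'));S=pickle.load(open('side0.pkl','rb'))
def pts(p,box,lo,hi):
    hsv=cv2.cvtColor(p['image'],cv2.COLOR_RGB2HSV)
    m=cv2.inRange(hsv,lo,hi);m2=np.zeros_like(m);x0,y0,x1,y1=box;m2[y0:y1,x0:x1]=m[y0:y1,x0:x1]
    m2=cv2.erode(m2,np.ones((3,3)))
    q=cloud(p)[m2>0];return q[~np.isnan(q[:,0])]
A=pts(T,(370,185,435,245),(5,70,40),(25,255,255));A=A[A[:,2]>.08]
B=pts(S,(276,160,318,188),(5,70,40),(25,255,255));B=B[(B[:,2]>.08)&(B[:,2]<.25)&(B[:,1]>-.4)]
print(len(A),len(B),A.mean(0),B.mean(0))
for name,P,fe in (('top',A,0),('both',np.vstack([A,B]),0),('topfree',A,1),('bothfree',np.vstack([A,B]),1)):
    def f(v):
        y,e=v[3],(v[4] if fe else np.pi/6)
        d=np.array([np.cos(e)*np.cos(y),np.cos(e)*np.sin(y),np.sin(e)])
        r=P-v[:3];return np.r_[np.linalg.norm(np.cross(r,d),axis=1)-.025, 0.01*((v[:3]-c0)@d),]
    c0=P.mean(0)-[0,0,.02]
    s=least_squares(f,np.r_[c0,.94,.52],loss='soft_l1',f_scale=.002)
    y,e=s.x[3],(s.x[4] if fe else np.pi/6);d=np.array([np.cos(e)*np.cos(y),np.cos(e)*np.sin(y),np.sin(e)])
    t=(P-s.x[:3])@d;print(name,np.round(s.x[:3],4),np.degrees([y,e]),'ext',np.percentile(t,[0,1,3,50,97,99,100]).round(3),'rms',np.sqrt(np.mean(s.fun**2)))
    mid=s.x[:3]+d*np.mean(np.percentile(t,[1,99]));print(' mid',mid)
    # expected spindle
    z=np.array([-np.sin(e)*np.cos(y),-np.sin(e)*np.sin(y),np.cos(e)])
    o=mid+.008*z-.062*d;print(' spindle o',o.round(4),'tip',(o+.15*d).round(4))
# spindle grey points near tip
w=cloud(T);q=w[186:204,372:392].reshape(-1,3);q=q[q[:,2]>.12];print('tip pts',q[q[:,2].argsort()[::-1]][:40:4].round(3), len(q))
for n,p in(('T',T),('S',S)): 
    c=cams
E
```

```text
851 300 [ 0.51814771 -0.25907527  0.15192743] [ 0.5161407  -0.23862384  0.13674055]
top [ 0.5234 -0.2613  0.1291] [53.7749515 30.       ] ext [-0.052 -0.05  -0.047  0.011  0.063  0.066  0.067] rms 0.001595252394635818
 mid [ 0.52751664 -0.25559388  0.13316567]
 spindle o [ 0.4934 -0.3021  0.1091] tip [ 0.5702 -0.1973  0.1841]
both [ 0.5237 -0.2595  0.1298] [54.14283198 30.        ] ext [-0.058 -0.051 -0.048  0.012  0.062  0.064  0.065] rms 0.0018257714745051007
 mid [ 0.5269933  -0.25500982  0.13296924]
 spindle o [ 0.4932 -0.3018  0.1089] tip [ 0.5693 -0.1965  0.1839]
topfree [ 0.5236 -0.261   0.1293] [53.6105713  30.31361054] ext [-0.053 -0.05  -0.047  0.011  0.063  0.066  0.067] rms 0.0015811681296445893
 mid [ 0.5275646  -0.25553735  0.13321264]
 spindle o [ 0.4934 -0.3019  0.1088] tip [ 0.5702 -0.1976  0.1845]
bothfree [ 0.5237 -0.2596  0.1297] [54.05886068 30.24935576] ext [-0.058 -0.051 -0.048  0.012  0.062  0.064  0.065] rms 0.00181752518799617
 mid [ 0.52701012 -0.25498457  0.13298654]
 spindle o [ 0.4932 -0.3016  0.1087] tip [ 0.5693 -0.1967  0.1842]
tip pts [[ 0.561 -0.205  0.196]
 [ 0.572 -0.204  0.193]
 [ 0.566 -0.208  0.192]
 [ 0.56  -0.202  0.191]
 [ 0.562 -0.198  0.191]
 [ 0.556 -0.204  0.19 ]
 [ 0.558 -0.2    0.19 ]
 [ 0.565 -0.211  0.189]
 [ 0.565 -0.209  0.189]
 [ 0.554 -0.208  0.189]] 252
```

```bash
cat >> h.py <<'E'
Y=np.radians(54.0);E_=np.radians(30)
D=np.array([np.cos(E_)*np.cos(Y),np.cos(E_)*np.sin(Y),np.sin(E_)])
ZS=np.array([-np.sin(E_)*np.cos(Y),-np.sin(E_)*np.sin(Y),np.cos(E_)])
MID=np.array([.527,-.255,.133]); SO=MID+.008*ZS-.062*D
RG=np.stack([D,np.cross(-ZS,D),-ZS],1)
def Rdown(y): return Ro.from_euler('xyz',[np.pi,0,y]).as_matrix()
def go(pos,R):
    o=ctrl.get_obs();Rc=Ro.from_euler('xyz',o['eef_rot'])
    rv=(Ro.from_matrix(R)*Rc.inv()).as_rotvec()
    print('t',round(o['time_s'],2),'shift',(np.array(pos)-o['ee_pos']).round(4),'rv',rv.round(4),'F',o['force'].round(1),'w',round(o['grip_width'],4),'q',o['qpos'].round(2))
E
python3 - <<'E'
from h import *
print(RG)
go(MID+.08*ZS,RG); go(MID+.10*ZS,RG)
E
```

```text
[[ 5.09036960e-01  8.09016994e-01  2.93892626e-01]
 [ 7.00629269e-01 -5.87785252e-01  4.04508497e-01]
 [ 5.00000000e-01 -2.77555756e-17 -8.66025404e-01]]
t 1.2 shift [ 0.3665  0.2453 -0.0031] rv [ 0.3002 -0.4416  0.6746] F [ 0.  -0.2 -0.1] w 0.094 q [-1.39  0.3   1.52 -0.    1.32 -0.07]
t 1.2 shift [0.3606 0.2372 0.0142] rv [ 0.3002 -0.4416  0.6746] F [ 0.  -0.2 -0.1] w 0.094 q [-1.39  0.3   1.52 -0.    1.32 -0.07]
```

>>> {"op": "servo_tool", "data": {"rows": [[0.025, 0.016, 0.01, 0.02, -0.03, 0.045, 1], [0.05, 0.033, 0.02, 0.04, -0.06, 0.09, 1], [0.075, 0.05, 0.03, 0.06, -0.09, 0.135, 1], [0.1, 0.066, 0.03, 0.08, -0.12, 0.18, 1], [0.125, 0.083, 0.03, 0.1, -0.15, 0.225, 1], [0.15, 0.1, 0.03, 0.12, -0.18, 0.27, 1], [0.175, 0.116, 0.03, 0.14, -0.21, 0.315, 1], [0.2, 0.132, 0.03, 0.16, -0.24, 0.36, 1]]}}

```text
time_s: 1.87
ee_pos: [0.3381, -0.3997, 0.2357]
eef_rot: [-3.096, -0.285, 0.61]
force: [-0.2, -0.6, 0.9]
grip_width: 0.0941
```

```bash
python3 - <<'E'
from h import *
go(MID+.10*ZS,RG)
E
```

```text
t 1.87 shift [ 0.1595  0.1043 -0.0161] rv [ 0.138  -0.2002  0.3129] F [-0.2 -0.6  0.9] w 0.0941 q [-1.08  0.25  1.54  0.28  1.44 -0.18]
```

>>> {"op": "servo_tool", "data": {"rows": [[0.025, 0.017, -0.002, 0.023, -0.033, 0.05, 1], [0.05, 0.034, -0.004, 0.046, -0.066, 0.1, 1], [0.075, 0.05, -0.006, 0.069, -0.1, 0.15, 1], [0.1, 0.067, -0.008, 0.09, -0.133, 0.2, 1], [0.125, 0.083, -0.01, 0.115, -0.166, 0.26, 1], [0.145, 0.095, -0.013, 0.13, -0.19, 0.3, 1], [0.16, 0.104, -0.016, 0.138, -0.2, 0.313, 1], [0.16, 0.104, -0.016, 0.138, -0.2, 0.313, 1]]}}

```text
time_s: 2.53
ee_pos: [0.4997, -0.294, 0.2186]
eef_rot: [-3.14, -0.525, 0.945]
force: [-0.3, 0.5, -1.5]
grip_width: 0.094
```

```bash
python3 - <<'E'
from h import *
o=ctrl.get_obs()
p=cams.camera('wrist');save(p,'w1');pickle.dump((o,p),open('w1.pkl','wb'))
print(cams.spot_in(p,'core')[:2],cams.spot_in(p,'spindle')[:2])
# world cloud
d=p['depth'];v,u=np.mgrid[:420,:560]
c=np.stack([(u-p['cx'])/p['fx']*d,(v-p['cy'])/p['fy']*d,d],-1)
H=np.array(p['hand_eye']);t=c@H[:3,:3].T+H[:3,3]
R=Ro.from_euler('xyz',o['eef_rot']).as_matrix();w=t@R.T+o['ee_pos'];w[d<=0]=np.nan
np.save('w1.npy',w)
s=(w-SO)@np.stack([D,np.cross(ZS,D),ZS],1)
print(H.round(3))
hsv=cv2.cvtColor(p['image'],cv2.COLOR_RGB2HSV);m=cv2.erode(cv2.inRange(hsv,(5,70,30),(25,255,255)),np.ones((3,3)))>0
q=s[m];q=q[(np.abs(q[:,1])<.04)&(np.abs(q[:,2])<.05)&(q[:,0]>-.02)&(q[:,0]<.2)]
print(len(q),np.percentile(q,[0,1,50,99,100],axis=0).round(4))
for x in np.arange(.01,.12,.02):
    k=q[np.abs(q[:,0]-x)<.01]
    if len(k)>10: print(x,len(k),'y ext',np.percentile(k[:,1],[1,99]).round(4),'ztop',np.percentile(k[:,2],98).round(4))
go(MID-.019*ZS,RG)
E
```

```text
[{'box': [0.2018, 0.8419, 0.3214, 0.9705], 'p': 0.96}, {'box': [0.5879, 0.0426, 0.82, 0.3633], 'p': 0.83}] [{'box': [0.4327, 0.2421, 0.5641, 0.7486], 'p': 0.68}]
[[ 0.001 -0.971 -0.238  0.069]
 [ 1.     0.     0.002 -0.   ]
 [-0.001 -0.238  0.971 -0.18 ]
 [ 0.     0.     0.     1.   ]]
8868 [[-0.0006 -0.024  -0.022 ]
 [ 0.0019 -0.0227  0.0026]
 [ 0.0646 -0.0008  0.0147]
 [ 0.1182  0.0215  0.0183]
 [ 0.1193  0.0226  0.019 ]]
0.01 1257 y ext [-0.0228  0.0209] ztop 0.0181
0.03 1390 y ext [-0.0233  0.0212] ztop 0.0179
0.049999999999999996 1437 y ext [-0.0228  0.0216] ztop 0.0181
0.06999999999999999 1534 y ext [-0.0226  0.0214] ztop 0.0181
0.08999999999999998 1611 y ext [-0.0228  0.0218] ztop 0.0181
0.10999999999999997 1636 y ext [-0.0222  0.0216] ztop 0.018
t 2.68 shift [ 0.0349  0.0487 -0.1032] rv [ 0.0004 -0.0006  0.0004] F [ 0.3 -0.2 -0. ] w 0.0941 q [-0.83  0.39  1.45  0.52  1.44 -0.31]
```

View pics/w1.png

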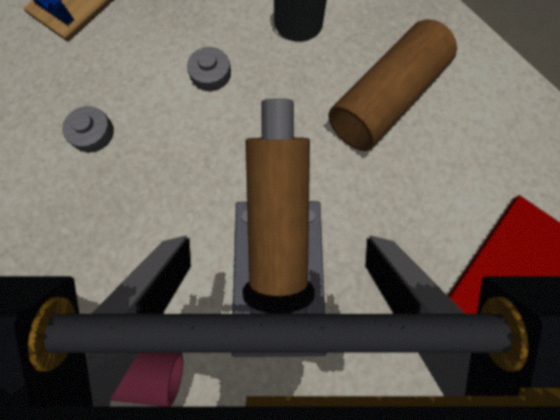

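The wrist view shows the core (278,215) midway between the fingers, in line with the rod; it agrees with the fit to within 1 mm. Going in.

>>> {"op": "servo_tool", "data": {"rows": [[0.006, 0.008, -0.017, 0, 0, 0, 1], [0.012, 0.016, -0.034, 0, 0, 0, 1], [0.018, 0.024, -0.051, 0, 0, 0, 1], [0.023, 0.032, -0.068, 0, 0, 0, 1], [0.029, 0.04, -0.085, 0, 0, 0, 1], [0.033, 0.046, -0.097, 0, 0, 0, 1], [0.035, 0.0487, -0.103, 0, 0, 0, 1], [0.035, 0.0487, -0.103, 0, 0, 0, 1]], "newtons": 15}}

```text
time_s: 3.35
ee_pos: [0.5321, -0.2473, 0.116]
eef_rot: [-3.14, -0.523, 0.941]
force: [-1.0, -0.4, -1.3]
grip_width: 0.0939
```

```bash
python3 - <<'E'
from h import *
go(MID-.019*ZS,RG)
E
```

```text
t 3.35 shift [ 0.0005 -0.      0.0005] rv [-0.0003 -0.0018  0.0008] F [-1.  -0.4 -1.3] w 0.0939 q [-0.73  0.49  1.57  0.56  1.2  -0.34]
```

>>> {"op": "servo_tool", "data": {"rows": [[0.0005, 0, 0, 0, 0, 0, 0.4], [0.0005, 0, 0, 0, 0, 0, 0.2], [0.0005, 0, 0, 0, 0, 0, 0], [0.0005, 0, 0, 0, 0, 0, -0.2], [0.0005, 0, 0, 0, 0, 0, -0.5], [0.0005, 0, 0, 0, 0, 0, -1], [0.0005, 0, 0, 0, 0, 0, -1], [0.0005, 0, 0, 0, 0, 0, -1]], "newtons": 15}}

```text
time_s: 4.02
ee_pos: [0.5326, -0.2474, 0.1162]
eef_rot: [-3.14, -0.523, 0.941]
force: [-0.1, -0.5, 0.5]
grip_width: 0.0497
```

```bash
python3 - <<'E'
from h import *
go(MID-.019*ZS+.006*ZS,RG)
E
```

```text
t 4.02 shift [-0.0018 -0.0023  0.0055] rv [-0.0001 -0.0016  0.0008] F [-0.1 -0.5  0.5] w 0.0497 q [-0.73  0.49  1.57  0.56  1.2  -0.34]
```

>>> {"op": "servo_tool", "data": {"rows": [[-0.0005, -0.0006, 0.0015, 0, 0, 0, -1], [-0.001, -0.0013, 0.003, 0, 0, 0, -1], [-0.0015, -0.002, 0.0045, 0, 0, 0, -1], [-0.002, -0.0027, 0.006, 0, 0, 0, -1], [-0.0022, -0.003, 0.0064, 0, 0, 0, -1], [-0.0022, -0.003, 0.0064, 0, 0, 0, -1], [-0.0022, -0.003, 0.0064, 0, 0, 0, -1], [-0.0022, -0.003, 0.0064, 0, 0, 0, -1]]}}

```text
time_s: 4.68
ee_pos: [0.5304, -0.2504, 0.1225]
eef_rot: [-3.14, -0.523, 0.941]
force: [0.0, -0.4, -1.8]
grip_width: 0.0504
```

```bash
python3 - <<'E'
from h import *
o=ctrl.get_obs();print(o['force'],o['moment'])
go(MID-.019*ZS+.007*ZS,RG)
p=cams.camera('side');cv2.imwrite('pics/s2.png',cv2.resize(p['image'][130:230,240:380],(800,570),interpolation=cv2.INTER_CUBIC)[:,:,::-1])
p=cams.camera('wrist');save(p,'w2')
E
```

```text
[ 0.02881363 -0.35916521 -1.80499161] [-0.26252579  0.094995    0.01437099]
t 4.68 shift [0.0001 0.0002 0.0001] rv [-0.0002 -0.0018  0.0008] F [ 0.  -0.4 -1.8] w 0.0504 q [-0.74  0.48  1.56  0.56  1.22 -0.34]
```

View pics/w2.png

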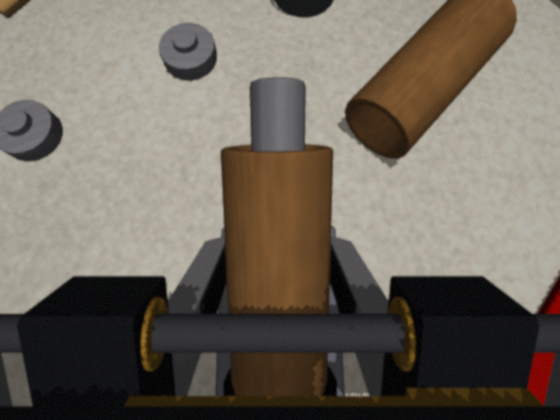

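View pics/s2.png

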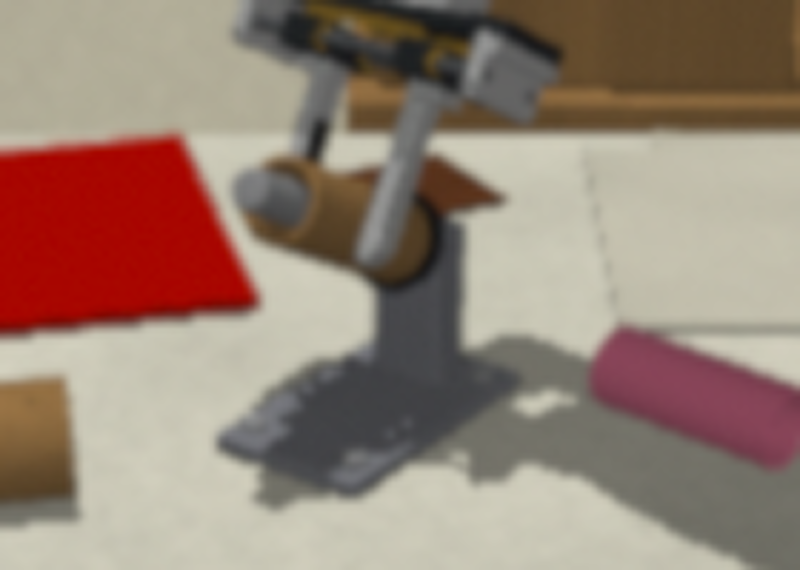

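The rod sits near the middle of the lifted core (rod mouth at wrist view (278,150)), and the force is small. Drawing along the rod.

>>> {"op": "servo_tool", "data": {"rows": [[0.004, 0.0056, 0.004, 0, 0, 0, -1], [0.008, 0.0112, 0.008, 0, 0, 0, -1], [0.0122, 0.0168, 0.012, 0, 0, 0, -1], [0.0163, 0.0224, 0.016, 0, 0, 0, -1], [0.0204, 0.028, 0.02, 0, 0, 0, -1], [0.0244, 0.0336, 0.024, 0, 0, 0, -1], [0.0285, 0.0392, 0.028, 0, 0, 0, -1], [0.0305, 0.042, 0.03, 0, 0, 0, -1]]}}

```text
time_s: 5.45
ee_pos: [0.5616, -0.2075, 0.1533]
eef_rot: [-3.141, -0.523, 0.942]
force: [-0.9, 0.4, -0.7]
grip_width: 0.0501
```

```bash
python3 - <<'E'
from h import *
go(MID-.012*ZS+.060*D,RG)
go(MID-.012*ZS+.180*D,RG)
p=cams.camera('wrist');save(p,'w3')
E
```

```text
t 5.45 shift [-0.0005 -0.0006 -0.0006] rv [ 0.0001 -0.0012  0.0002] F [-0.9  0.4 -0.7] w 0.0501 q [-0.64  0.44  1.54  0.56  1.23 -0.23]
t 5.45 shift [0.0606 0.0835 0.0594] rv [ 0.0001 -0.0012  0.0002] F [-0.9  0.4 -0.7] w 0.0501 q [-0.64  0.44  1.54  0.56  1.23 -0.23]
```

View pics/w3.png

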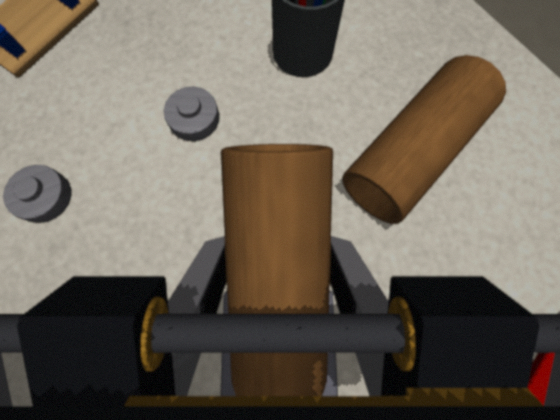

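>>> {"op": "servo_tool", "data": {"rows": [[0.0076, 0.0105, 0.0075, 0, 0, 0, -1], [0.0153, 0.021, 0.015, 0, 0, 0, -1], [0.023, 0.0315, 0.0225, 0, 0, 0, -1], [0.0305, 0.042, 0.03, 0, 0, 0, -1], [0.0382, 0.0525, 0.0375, 0, 0, 0, -1], [0.0458, 0.063, 0.045, 0, 0, 0, -1], [0.0534, 0.0735, 0.0525, 0, 0, 0, -1], [0.0606, 0.0835, 0.0595, 0, 0, 0, -1]]}}

```text
time_s: 6.17
ee_pos: [0.6226, -0.1234, 0.2132]
eef_rot: [-3.141, -0.523, 0.942]
force: [0.3, -0.9, -0.1]
grip_width: 0.0505
```

>>> {"op": "servo_tool", "data": {"rows": [[0.0, 0.0, 0.0, 0, 0, 0, -1], [0.0, 0.0, 0.0, 0, 0, 0, -1], [0.002, 0.0028, 0.002, 0, 0, 0, -1], [0.005, 0.007, 0.005, 0, 0, 0, -1], [0.005, 0.007, 0.005, 0, 0, 0, -1], [0.005, 0.007, 0.005, 0, 0, 0, -1], [0.005, 0.007, 0.005, 0, 0, 0, -1], [0.005, 0.007, 0.005, 0, 0, 0, -1]]}}

```text
time_s: 6.83
ee_pos: [0.6275, -0.1166, 0.218]
eef_rot: [-3.14, -0.523, 0.942]
force: [0.0, -0.0, -0.7]
grip_width: 0.0504
```

```bash
python3 - <<'E'
from h import *
o=ctrl.get_obs()
R=Ro.from_euler('xyz',o['eef_rot']).as_matrix()
print('spindle x', ((o['ee_pos']-.019*R[:,2])-SO)@D)
p=cams.camera('wrist');save(p,'w4');pickle.dump((o,p),open('w4.pkl','wb'))
p=cams.camera('top');save(p,'t4');pickle.dump(p,open('t4.pkl','wb'))
ca=np.array([.505,.2013,.055]);y=np.radians(17.3)
go(ca+[0,0,.10-.019],Rdown(y))
E
```

```text
spindle x 0.25266050120564865
t 6.93 shift [-0.1225  0.3179 -0.0821] rv [-0.3106  0.4315 -0.6252] F [-0.7  0.  -0.3] w 0.0503 q [-0.45  0.41  1.42  0.54  1.25  0.02]
```

View pics/t4.png

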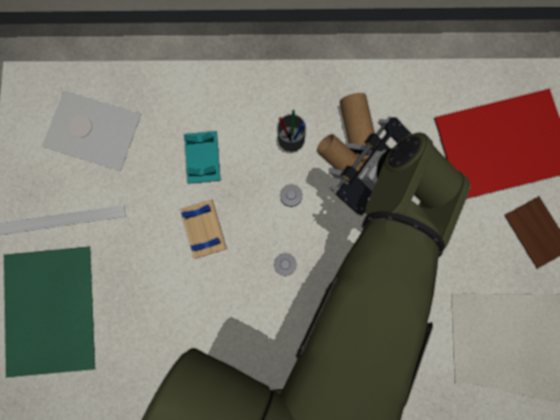

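View pics/w4.png

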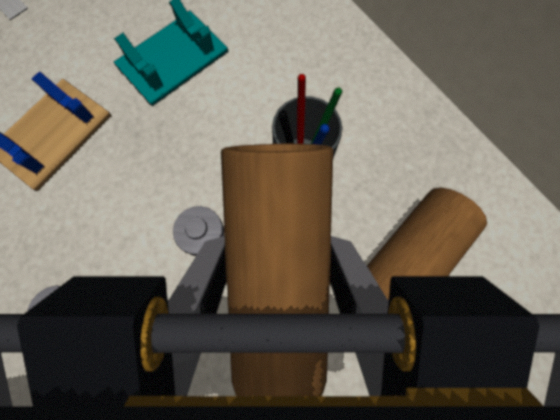

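>>> {"op": "servo_tool", "data": {"rows": [[-0.012, 0.02, 0, -0.02, 0.025, -0.035, -1], [-0.027, 0.045, 0, -0.045, 0.06, -0.085, -1], [-0.042, 0.075, 0, -0.075, 0.1, -0.145, -1], [-0.055, 0.11, -0.005, -0.105, 0.145, -0.21, -1], [-0.065, 0.145, -0.01, -0.135, 0.19, -0.275, -1], [-0.075, 0.175, -0.015, -0.165, 0.23, -0.335, -1], [-0.083, 0.2, -0.018, -0.19, 0.262, -0.38, -1], [-0.09, 0.22, -0.02, -0.21, 0.29, -0.42, -1]]}}

```text
time_s: 7.6
ee_pos: [0.5366, 0.1054, 0.1981]
eef_rot: [-3.105, -0.168, 0.504]
force: [-0.1, 0.3, -1.9]
grip_width: 0.0505
```

```bash
python3 - <<'E'
from h import *
o,p=pickle.load(open('w4.pkl','rb'))
d=p['depth'];v,u=np.mgrid[:420,:560]
c=np.stack([(u-p['cx'])/p['fx']*d,(v-p['cy'])/p['fy']*d,d],-1)
H=np.array(p['hand_eye']);t=c@H[:3,:3].T+H[:3,3]
hsv=cv2.cvtColor(p['image'],cv2.COLOR_RGB2HSV);m=cv2.inRange(hsv,(5,70,20),(25,255,255))>0
m&=(t[...,2]>-.06)&(t[...,2]<.02)&(abs(t[...,1])<.03)
q=t[m];print(len(q),np.percentile(q,[0,.5,1,50,99,99.5,100],axis=0).round(4))
for x in np.arange(-.05,.06,.01):
    k=q[np.abs(q[:,0]-x)<.005]
    if len(k)>20: print(round(x,3),len(k),'z top',np.percentile(k[:,2],3).round(4),'y',np.percentile(k[:,1],[1,99]).round(4))
ca=np.array([.505,.2013,.055]);y=np.radians(17.3)
go(ca+[0,0,.10-.019],Rdown(y))
E
```

```text
21895 [[-0.0621 -0.0263 -0.0467]
 [-0.0569 -0.024  -0.0456]
 [-0.0549 -0.0235 -0.0454]
 [ 0.0182 -0.0001 -0.0418]
 [ 0.0572  0.0232 -0.0012]
 [ 0.0574  0.0238 -0.0002]
 [ 0.0577  0.0261  0.0034]]
-0.05 1495 z top -0.0449 y [-0.0228  0.0237]
-0.04 1715 z top -0.045 y [-0.0215  0.0222]
-0.03 580 z top -0.0452 y [-0.0158  0.0159]
-0.02 94 z top -0.0358 y [-0.0239  0.0242]
-0.01 1558 z top -0.0448 y [-0.0234  0.0237]
0.0 2212 z top -0.045 y [-0.0243  0.0241]
0.01 2327 z top -0.0451 y [-0.0241  0.024 ]
0.02 2399 z top -0.045 y [-0.0237  0.023 ]
0.03 2496 z top -0.0451 y [-0.0233  0.0225]
0.04 2648 z top -0.0451 y [-0.0235  0.0227]
0.05 2872 z top -0.0451 y [-0.0233  0.0223]
t 7.6 shift [-0.0316  0.0959 -0.0621] rv [-0.0993  0.1401 -0.2042] F [-0.1  0.3 -1.9] w 0.0505 q [0.08 0.22 1.65 0.11 1.14 1.1 ]
```

>>> {"op": "servo_tool", "data": {"rows": [[-0.005, 0.014, -0.005, -0.012, 0.017, -0.025, -1], [-0.01, 0.028, -0.01, -0.028, 0.04, -0.058, -1], [-0.015, 0.045, -0.02, -0.045, 0.065, -0.095, -1], [-0.02, 0.06, -0.03, -0.062, 0.088, -0.128, -1], [-0.025, 0.075, -0.04, -0.078, 0.11, -0.16, -1], [-0.028, 0.087, -0.05, -0.09, 0.127, -0.185, -1], [-0.03, 0.094, -0.058, -0.097, 0.137, -0.2, -1], [-0.031, 0.096, -0.062, -0.099, 0.14, -0.204, -1]]}}

```text
time_s: 8.27
ee_pos: [0.5051, 0.2024, 0.135]
eef_rot: [-3.141, 0.002, 0.303]
force: [-0.2, -1.1, -0.7]
grip_width: 0.0507
```

```bash
cat >> h.py <<'E'
CA=np.array([.505,.2013,.055]);CY=np.radians(17.3);CX=np.array([np.cos(CY),np.sin(CY),0])
def place(h): go(CA+.002*CX+[0,0,h-.020],Rdown(CY))
E
python3 - <<'E'
from h import *
place(.03)
o=ctrl.get_obs();p=cams.camera('wrist');save(p,'w5');pickle.dump((o,p),open('w5.pkl','wb'))
d=p['depth'];v,u=np.mgrid[:420,:560]
c=np.stack([(u-p['cx'])/p['fx']*d,(v-p['cy'])/p['fy']*d,d],-1)
H=np.array(p['hand_eye']);t=c@H[:3,:3].T+H[:3,3]
w=t@Ro.from_euler('xyz',o['eef_rot']).as_matrix().T+o['ee_pos']
hsv=cv2.cvtColor(p['image'],cv2.COLOR_RGB2HSV);m=cv2.inRange(hsv,(105,120,30),(130,255,255))>0
q=w[m];Rz=np.array([[np.cos(CY),-np.sin(CY)],[np.sin(CY),np.cos(CY)]])
l=(q[:,:2]-CA[:2])@Rz
print('blue in assumed cradle frame')
k=(np.abs(l[:,0])<.08)&(np.abs(l[:,1])<.05);l=l[k];z=q[k,2]
for s in(-1,1):
    a=l[l[:,0]*s>0]
    if len(a)>10: print(s,len(a),np.percentile(a,[1,50,99],axis=0).round(4).tolist())
    zz=z[l[:,0]*s>0]; b=a[zz>.045]
    if len(b)>5: print(' tops',b.min(0),b.max(0))
p=cams.camera('side');cv2.imwrite('pics/s5.png',cv2.resize(p['image'][220:340,180:348],(784,560),interpolation=cv2.INTER_CUBIC)[:,:,::-1])
E
```

```text
t 8.27 shift [ 0.0018 -0.0005 -0.07  ] rv [ 0.0003 -0.0017 -0.0007] F [-0.2 -1.1 -0.7] w 0.0507 q [0.31 0.36 1.62 0.   1.17 1.58]
blue in assumed cradle frame
```

View pics/w5.png

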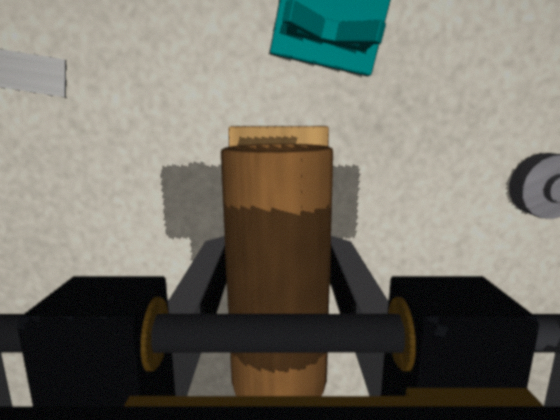

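View pics/s5.png

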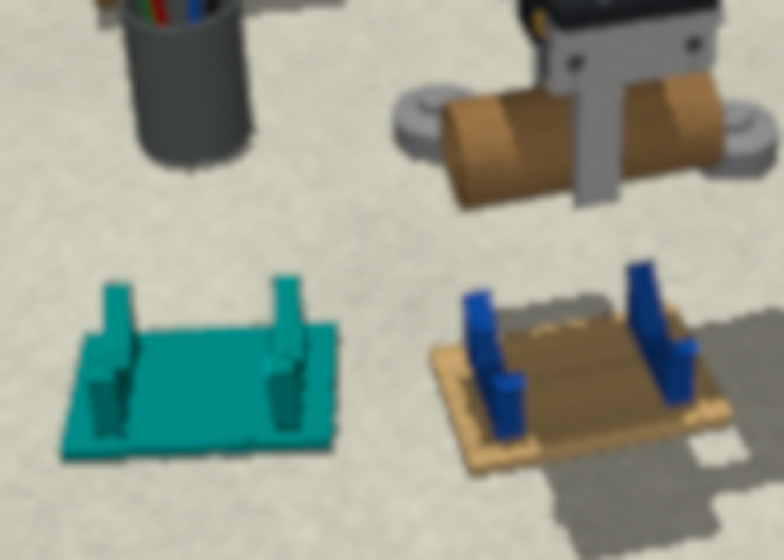

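Core centred over the plywood edge (columns 229–328 vs core 222–332). Descending.

>>> {"op": "servo_tool", "data": {"rows": [[0.0018, -0.0005, -0.01, 0, 0, 0, -1], [0.0018, -0.0005, -0.02, 0, 0, 0, -1], [0.0018, -0.0005, -0.03, 0, 0, 0, -1], [0.0018, -0.0005, -0.042, 0, 0, 0, -1], [0.0018, -0.0005, -0.054, 0, 0, 0, -1], [0.0018, -0.0005, -0.066, 0, 0, 0, -1], [0.0018, -0.0005, -0.075, 0, 0, 0, -1], [0.0018, -0.0005, -0.08, 0, 0, 0, -1]]}}

```text
time_s: 9.03
ee_pos: [0.5066, 0.2008, 0.0538]
eef_rot: [-3.141, 0.003, 0.303]
force: [-0.9, -0.8, -0.3]
grip_width: 0.0508
```

```bash
python3 - <<'E'
from h import *
place(0)
p=cams.camera('side');cv2.imwrite('pics/s6.png',cv2.resize(p['image'][220:340,180:348],(784,560),interpolation=cv2.INTER_CUBIC)[:,:,::-1])
E
```

```text
t 9.03 shift [ 0.0003  0.0011 -0.0188] rv [ 0.0005 -0.0026 -0.0012] F [-0.9 -0.8 -0.3] w 0.0508 q [0.31 0.46 1.68 0.   1.   1.58]
```

View pics/s6.png

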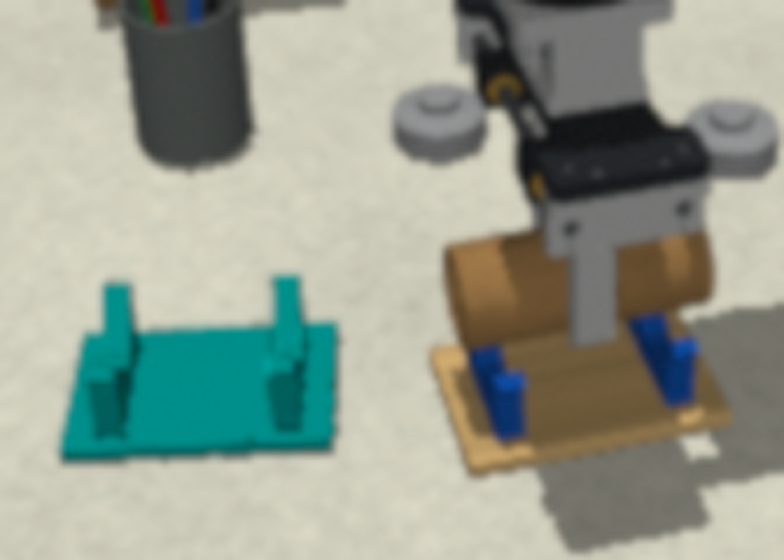

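>>> {"op": "servo_tool", "data": {"rows": [[0.0003, 0.001, -0.003, 0, 0, 0, -1], [0.0003, 0.001, -0.006, 0, 0, 0, -1], [0.0003, 0.001, -0.009, 0, 0, 0, -1], [0.0003, 0.001, -0.012, 0, 0, 0, -1], [0.0003, 0.001, -0.014, 0, 0, 0, -1], [0.0003, 0.001, -0.016, 0, 0, 0, -1], [0.0003, 0.001, -0.017, 0, 0, 0, -1], [0.0003, 0.001, -0.017, 0, 0, 0, -1]]}}

```text
time_s: 9.75
ee_pos: [0.5068, 0.2019, 0.0367]
eef_rot: [-3.141, 0.003, 0.303]
force: [-0.8, 1.2, 1.2]
grip_width: 0.0503
```

>>> {"op": "servo_tool", "data": {"rows": [[0, 0, -0.0005, 0, 0, 0, -1], [0, 0, -0.001, 0, 0, 0, -1], [0, 0, -0.001, 0, 0, 0, -1], [0, 0, -0.0015, 0, 0, 0, -1], [0, 0, -0.0015, 0, 0, 0, -1], [0, 0, -0.002, 0, 0, 0, -1], [0, 0, -0.002, 0, 0, 0, -1], [0, 0, -0.002, 0, 0, 0, -1]]}}

```text
time_s: 10.42
ee_pos: [0.5071, 0.2023, 0.0359]
eef_rot: [-3.141, 0.002, 0.303]
force: [-6.3, 1.9, 14.0]
grip_width: 0.0503
```

```bash
python3 - <<'E'
from h import *
place(0)
E
```

```text
t 10.42 shift [-0.0002 -0.0004 -0.0009] rv [-0.0003 -0.0018 -0.0013] F [-6.3  1.9 14. ] w 0.0503 q [0.31 0.49 1.68 0.   0.97 1.58]
```

Seated in the saddles (14 N). I'll relax the push, then open.

>>> {"op": "servo_tool", "data": {"rows": [[-0.0002, -0.0004, 0.0002, 0, 0, 0, -1], [-0.0002, -0.0004, 0.0002, 0, 0, 0, -1], [-0.0002, -0.0004, 0.0002, 0, 0, 0, 0.0], [-0.0002, -0.0004, 0.0002, 0, 0, 0, 0.15], [-0.0002, -0.0004, 0.0002, 0, 0, 0, 0.3], [-0.0002, -0.0004, 0.0002, 0, 0, 0, 0.5], [-0.0002, -0.0004, 0.0002, 0, 0, 0, 0.7], [-0.0002, -0.0004, 0.0002, 0, 0, 0, 0.8]]}}

```text
time_s: 11.08
ee_pos: [0.5069, 0.2018, 0.036]
eef_rot: [-3.141, 0.002, 0.303]
force: [-0.3, 0.6, -0.1]
grip_width: 0.0776
```

```bash
python3 - <<'E'
from h import *
place(0)
p=cams.camera('side');cv2.imwrite('pics/s7.png',cv2.resize(p['image'][220:340,180:348],(784,560),interpolation=cv2.INTER_CUBIC)[:,:,::-1])
E
```

```text
t 11.08 shift [ 0.      0.0001 -0.001 ] rv [-0.0001 -0.002  -0.0013] F [-0.3  0.6 -0.1] w 0.0776 q [0.31 0.49 1.69 0.   0.97 1.58]
```

View pics/s7.png

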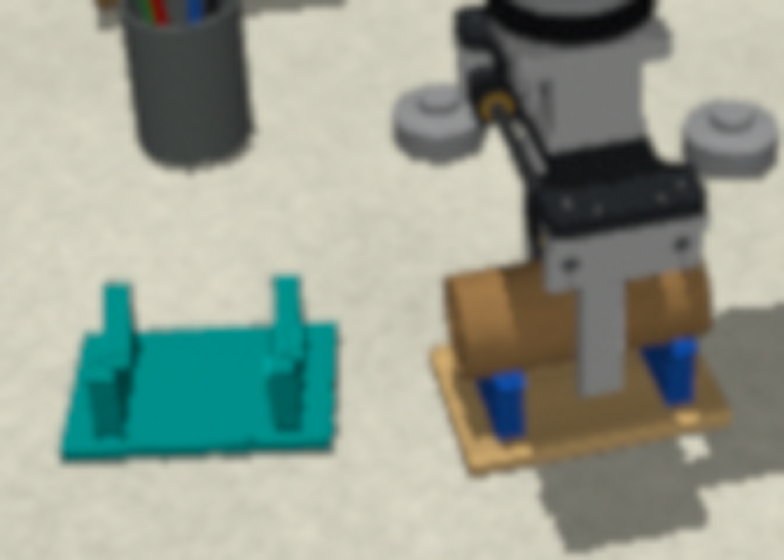

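The core rests in both saddles and the fingers are clear. Opening fully and lifting straight up.

>>> {"op": "servo_tool", "data": {"rows": [[0, 0, 0, 0, 0, 0, 0.9], [0, 0, 0, 0, 0, 0, 0.9], [0, 0, 0.005, 0, 0, 0, 0.9], [0, 0, 0.02, 0, 0, 0, 0.9], [0, 0, 0.04, 0, 0, 0, 0.9], [0, 0, 0.06, 0, 0, 0, 0.9], [0, 0, 0.08, 0, 0, 0, 0.9], [0, 0, 0.1, 0, 0, 0, 0.9]]}}

```text
time_s: 11.8
ee_pos: [0.5068, 0.2018, 0.1374]
eef_rot: [-3.141, 0.002, 0.303]
force: [0.2, 0.3, 0.5]
grip_width: 0.0894
```

>>> {"op": "servo_tool", "data": {"rows": [[-0.01, -0.01, 0.02, 0, 0, 0, 0.9], [-0.025, -0.035, 0.04, 0, 0, 0, 0.9], [-0.045, -0.06, 0.06, 0, 0, 0, 0.9], [-0.06, -0.09, 0.08, 0, 0, 0, 0.9], [-0.08, -0.12, 0.1, 0, 0, 0, 0.9], [-0.1, -0.15, 0.12, 0, 0, 0, 0.9], [-0.115, -0.18, 0.13, 0, 0, 0, 0.9], [-0.12, -0.2, 0.13, 0, 0, 0, 0.9]]}}

```text
time_s: 12.47
ee_pos: [0.3857, 0.0001, 0.2703]
eef_rot: [3.14, -0.003, 0.303]
force: [0.5, 0.5, 0.1]
grip_width: 0.0892
```

>>> {"op": "servo_tool", "data": {"rows": [[0, -0.03, 0, 0, 0, 0, 0.9], [0, -0.06, 0, 0, 0, 0, 0.9], [0, -0.09, 0, 0, 0, 0, 0.9], [0, -0.12, 0, 0, 0, 0, 0.9], [0, -0.14, 0, 0, 0, 0, 0.9], [0, -0.15, 0, 0, 0, 0, 0.9], [0, -0.15, 0, 0, 0, 0, 0.9], [0, -0.15, 0, 0, 0, 0, 0.9]]}}

```text
time_s: 13.13
ee_pos: [0.3856, -0.1494, 0.2704]
eef_rot: [3.141, -0.003, 0.302]
force: [0.1, 0.3, 1.5]
grip_width: 0.0893
```

```bash
python3 - <<'E'
from h import *
from scipy.optimize import least_squares
print(ctrl.get_obs()['force'],ctrl.get_obs()['time_s'])
T=cams.camera('top');save(T,'t8')
w=cloud(T);hsv=cv2.cvtColor(T['image'],cv2.COLOR_RGB2HSV)
m=np.zeros((420,560),bool);m[190:270,165:240]=1
q=w[m];q=q[(q[:,2]>.058)&(q[:,2]<.11)]
r=cv2.minAreaRect(q[:,:2].astype(np.float32));print(len(q),r,'ztop',np.percentile(q[:,2],98))
Rz=np.array([[np.cos(CY),-np.sin(CY)],[np.sin(CY),np.cos(CY)]])
print('in cradle',(np.array(r[0])-CA[:2])@Rz)
for n,(c,rr) in dict(wa=(291,195),wb=(285,264),pot=(292,132)).items(): print(n,w[rr,c].round(3))
E
```

```text
[0.08945889 0.32246905 1.50082227] 13.1333
1060 ((0.5049253702163696, 0.20188230276107788), (0.12003267556428909, 0.049623340368270874), 17.562143325805664) ztop 0.08391582016092518
in cradle [0.00010191 0.00057815]
wa [ 0.586 -0.018  0.032]
wb [ 0.418 -0.004  0.033]
pot [ 0.742 -0.02   0.039]
```

View pics/t8.png

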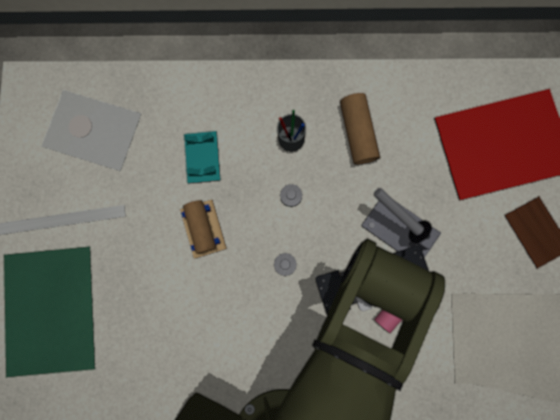

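The core lies in the blue cradle (203,228), the spindle is bare, and the weights and pot haven't moved.

```bash
python3 -c "
from station import hand_in
print(hand_in())"
```

```text
the job is handed in; nothing more can be done
None
```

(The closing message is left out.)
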